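# Clamp a circuit board on the inspection stage with its travelling feed knob

## Task

Lay the circuit board carrier flat on the bed of the inspection stage, between the two guide lips and between the rubber pad and the steel fence, and let go of it. Then turn the feed knob clockwise, going along with its carriage as it shifts away, until the sprung pad holds the carrier snugly against the fence (pad pressed back about 2 mm, no harder), and let go. Move the carriage by turning the knob only, never shove it or overload its sprung rack, and leave the tape roll, jar and screwdriver alone.

Things in the scene. Friction and masses are not known exactly. Their poses are not given: they have to be found in the camera images.
- stage: Fixed aluminium work-holding stage, a plate 110 x 220 x 14 mm on the bench. Origin: centre of its underside; z up; its +y is the slide direction: carriage with knob at the -y end, bed in the middle, steel fence at the +y end. Two guide lips, 5 mm high and 66 mm apart inside, run along the bed at local x = +-33 mm, from local y = 4 to 76 mm.
- seat (a point): Point on the bed (14 mm above the bench, local y = 31 mm of the stage, midway between the lips) where the middle of the carrier's underside goes; axes as the stage. There the carrier has 3 mm free to each lip, 9 mm to the pad face at the start, 7 to 19 mm to the fence. Along y it need not be exact: the pad pushes the carrier on to the fence.
- fence_limit (a point): Point on the bed 49 mm beyond the seat along the stage's +y: the farthest setting of the fence. The fence is a steel bar 70 mm wide, its top 34 mm above the bench, bolted with its face 0 to 12 mm short of this point, differently each time. The setting is not measured: find it by feel or sight. It does not give when pushed.
- carrier: Loose board carrier, about 0.12 kg: square black frame 60 x 60 x 12 mm with a green board inlaid and in its middle an aluminium finned heat sink, 18 mm (its x) by 30 mm (its y), standing from 12 to 32 mm above the underside: the grip, across its 18 mm. Origin: centre of the underside, z up. It must lie with its y along the stage's y, either way round.
- carriage: Grey block 56 x 50 x 26 mm, sliding along the stage's +y, travel 45 mm, at its -y end at the start. Carries the knob on top and, in front (+y), a rubber pad 50 mm wide, 17 mm high, on a spring: its face stands 45 mm ahead of the block's centre, yields 1 mm per 4.5 N and has 9 mm of travel. Origin: centre of the underside, 16.5 mm above the bench; y = slide direction.
- knob_grip (a point): Point on the feed knob's axis, half way up, 59.5 mm above the bench. The knob is a round knurled black cylinder, diameter 40 mm, 24 mm tall (47.5 to 71.5 mm above the bench), axis vertical, over the carriage's middle and riding with it; its x and y axes turn with it. Nothing beside it is higher.
- feed_knob (a joint): Turn of the feed knob, rad: 0 at the start, up to 5, growing clockwise seen from above. A pinion on the rack: each rad carries carriage and knob 9 mm along the stage's +y, to the fence. Stiff: about 0.25 N m to turn freely; clamping adds 0.009 N m per N of clamping force. Stays where left.
- rack_end (a point): End, nearest the fence, of the toothed steel rack (8 x 130 x 10 mm) along the stage's -x side, at local (-45, 25, 24) mm of the stage when unloaded. The rack floats on a spring along the slide and takes the carriage's whole sideways load: it shifts 1 mm per 7 N, and over 3 mm (21 N) either way overloads it. Shoving the carriage along without turning would take 28 N.
- tape: Loose amber tape roll, diameter 68 mm, 12 mm high, lying flat. Bystander. Origin: centre of underside.
- flux_jar: Loose white jar with a black cap, diameter 48 mm, 50 mm tall. Bystander. Origin: centre of underside.
- screwdriver: Loose screwdriver, 160 mm, lying on the bench along its x. Bystander.
Not all that is in view belongs to the job. What is shaped like the carrier but pink or purple is not meant.

How it is judged (in metres and radians):
On the way, in this order (a step that is already met when the one before it is completed fails the run):
1. the carrier lies flat on the bed between the lips, let go (x of carrier in the frame of seat between -0.005 and 0.005 m and z of carrier in the frame of seat between -0.003 and 0.002 m and angle between carrier's own z axis and vertical below 0.05 rad and contact force between the fingers and carrier below 0.1 N), for 0.2 s.
2. the pad clamps the carrier against the fence (contact force between pad_c0 and carrier above 4 N and contact force between fence_c0 and carrier above 3 N), for 0.3 s.
At the end, for the whole second after the job is handed in: The carrier lies flat between the guide lips (within 5 mm of the bed's middle line, its y along the stage's y within 0.06 rad), at rest, held between pad and fence with 4 to 15 N (pad pressed back 0.9 to 3.3 mm), the knob let go (all of step 2 and x of carrier in the frame of seat between -0.005 and 0.005 m and z of carrier in the frame of seat between -0.003 and 0.002 m and angle between carrier's own z axis and vertical below 0.05 rad and angle between the y axis of carrier and the y axis of stage, either way round below 0.06 rad and contact force between pad_c0 and carrier below 15 N and linear speed of carrier below 0.01 m/s); the robot touches nothing.
It fails at once if the pad squeezes the carrier with more than 20 N (contact force between pad_c0 and carrier above 20 N).
It fails at once if the rack is overloaded: shifted more than 3 mm (21 N) along the slide (y of rack_end in the frame of stage above 0.028 m or y of rack_end in the frame of stage below 0.022 m).
It fails at once if the carriage block or the pad is pushed by the robot instead of being fed by the knob (contact force between any of the fingers, the arm and carriage_c0 above 5 N or contact force between any of the fingers, the arm and pad_c0 above 5 N).
It fails at once if a bystander is moved by more than 20 mm (distance of any of tape, flux_jar, screwdriver from where it was at the start of the episode above 0.02 m).
It also fails if it takes over 72 s, if anything falls off the work surface, if the arm or the gripper's body presses on something with over 40 N, if the wrist force passes 120 N, or if a joint passes its speed limit or range.

## Robot

A 6-joint arm with a two-finger parallel gripper is mounted at the origin on the work surface. World frame = base frame: x ahead of the robot, y to its left, z up, the work surface at z = 0. Lengths are in mm, angles in rad, forces in N, time in s.
With the tool pointing down it reaches from about 350 to 975 mm from the base axis. Payload 7.1 kg.
Tool frame: the origin (TCP) lies on the front face of the gripper's body, between the roots of the fingers; the fingertips stand 80 mm ahead of it and the grasp point (between the pads) lies 61 mm ahead of it; z points along the fingers, y is the line along which they close (so a half turn about z gives the same grasp; the last joint's range is limited). The gripper opens to 88 mm and grips with 3 to 60 N. Pads are 20 mm wide; open, the fingers measure 115 mm over their backs; the gripper's body (75 mm by 178 mm) begins 61 mm behind the grasp point.
Start: joints at [-1.269, 0.423, 1.63, -0, 1.089, -0.019], TCP at [197.096, -593.092, 302.675] pointing down, gripper open.
Joint ranges: [-3, 3], [-0.9, 2.11], [0.09, 2.58], [-1.31, 4.45], [0.11, 2.69], [-2.54, 2.54]. Speed limits (rad/s): [2.39, 2.39, 3.01, 3.14, 3.14, 3.14].

## Interface

Orientations are given as a rotation vector (axis times angle).
In Python, from workcell import readout, vision, close_job gives the robot as it stands.
- The arm moves only by the tool servo_tool, never from a script. Its argument "plan" is a list that holds one entry, the list of rows, each a list of 7 numbers: the gripper command: -1 is fully open, 1 is shut, values between are in proportion, then the shift along the world's x, y, z in units of 40 mm (1.0 is 40 mm), then the turn, a rotation vector about the world's x, y, z in units of 5 degrees (1.0 is 5 degrees). A call has 1 to 5 rows; each row shifts and turns the commanded pose from where the row before left it; what a row does not reach is not made up. A row lasts 1/12 s, in which the tool goes at most 41.7 mm and 7.16 degrees, less where a joint would pass 70% of its speed; a pose out of reach is approached as far as the arm can. A call is refused whole if a number of a shift passes 1 or a number of a turn 1, either way. A call with a gripper value outside its range is refused whole. The fingers move at their own pace and stop on an object; the grip force is fixed at half the most. Time passes only in rows, so rows that do not move let the fingers close. It gives the time, the measured TCP pose, the force, the opening and the grip force at its end, in the units of the state.
- readout.get_obs(): the state, without advancing time (a new reading comes with each control period).
- vision.get_image(name): name is "scene" or "top" or "wrist"; returns the picture (420x560x3 uint8, red, green, blue); there is no depth.
- vision.camera_params(name): a dict with "fx", "fy", "cx", "cy" (pixels), "rvec" (rotation vector, rad) and "tvec" (3), from world to camera coordinates, as OpenCV has them; the wrist camera has in their place "hand_eye" (4x4, takes a point from camera to tool coordinates, whose origin is the TCP and whose axes are the flange's). Camera axes: x right, y down, z forward; pixel columns grow to the right and rows downward; lengths in mm; the calibration is good to about 2 mm. A picture is of the moment at which its call begins: read the wrist's pose just before it. camera_params takes no time and is no camera call.
- close_job(): hands the job in; it is judged then, once.
The state is a dict: "t": time; "qpos": joint angles; "qvel": joint speeds; "joint_torque": joint torques, N m; "ee_pos": TCP position; "orientation": TCP orientation; "ft_force": force on the tool from outside, world axes, zero at the start; "moment": the same for the moment, N m; "width": finger opening in mm; "grasp_force": force on a finger pad.
Only numpy, scipy, OpenCV 4.12 (cv2) and the standard library are available. Lean on these libraries where they do the work, as an engineer would, in place of code of your own. Each camera call takes 0.05 s, during which the arm holds its last target. There are 200 camera calls.

## Working session

There is one attempt and no reset: what is moved stays moved. The work goes in short steps, Python scripts to look and compute and a tool call to move; the robot and the scene stay as the last step left them, time stands still between calls to the robot, and variables do not carry over. Pictures are saved under pics/ and viewed, at most 10 in all, crops included, and the job is handed in when it is done.

Besides the shell and the picture viewer there is one more tool, called after "Emit:" as name([rows], argument=value, ...), one row to a line, values as JSON. servo_tool: Moves the arm, as the interface text tells. Its arguments: {"type":"object","properties":{"plan":{"type":"array"}},"required":["plan"]}

```bash
mkdir -p pics; cat > h.py <<'E'
import numpy as np,cv2
from workcell import readout,vision,close_job
def cam(n):
    p=vision.camera_params(n);K=np.array([[p['fx'],0,p['cx']],[0,p['fy'],p['cy']],[0,0,1.]])
    if 'rvec' in p:
        R=cv2.Rodrigues(np.array(p['rvec'],float))[0];t=np.array(p['tvec'],float).ravel()
    else:
        s=readout.get_obs();T=np.eye(4);T[:3,:3]=cv2.Rodrigues(np.array(s['orientation'],float))[0];T[:3,3]=s['ee_pos']
        M=np.linalg.inv(T@np.array(p['hand_eye']));R,t=M[:3,:3],M[:3,3]
    return K,R,t
def ray(c,uv,z):
    K,R,t=c;uv=np.atleast_2d(uv).astype(float)
    d=(np.linalg.inv(K)@np.c_[uv,np.ones(len(uv))].T).T@R;o=-R.T@t
    return o+d*((z-o[2])/d[:,2])[:,None]
def proj(c,P):
    K,R,t=c;q=(np.atleast_2d(P)@R.T+t)@K.T;return q[:,:2]/q[:,2:]
def snap(n,f):
    c=cam(n);im=cv2.cvtColor(vision.get_image(n),cv2.COLOR_RGB2BGR);cv2.imwrite('pics/'+f,im);return c,im
E
python3 - <<'E'
from h import *
s=readout.get_obs();print(s)
a=snap('top','top0.png');b=snap('scene','sc0.png')
for n in('top','scene'):
    K,R,t=cam(n);print(n,K[0],-R.T@t)
E
```

```text
{'t': 0.0, 'qpos': array([-1.26901784e+00,  4.23834595e-01,  1.63065155e+00, -3.65692771e-07,
        1.08859219e+00, -1.90001994e-02]), 'qvel': array([-0.00172049, -0.00067085,  0.00078744,  0.00173645,  0.00193515,
       -0.00018281]), 'joint_torque': array([-4.66460246e-03, -5.44634235e+01, -2.73674583e+01,  6.41975901e-02,
        2.26462469e-02, -1.20356299e-04]), 'ee_pos': array([ 196.96699081, -592.71490059,  301.92060994]), 'orientation': array([-3.09981888e+00, -5.01485777e-01,  3.29211762e-04]), 'ft_force': array([-0.82106845, -0.64331839, -0.27328934]), 'moment': array([-0.00022537,  0.04325359, -0.01053363]), 'grasp_force': 0.0, 'width': 87.86608889880868}
top [442.39706796   0.         274.2369058 ] [ 426.29793374   -2.58547222 1055.3162483 ]
scene [503.68113311   0.         281.00721997] [1277.66013811 -304.10958053  911.99444873]
```

View pics/top0.png

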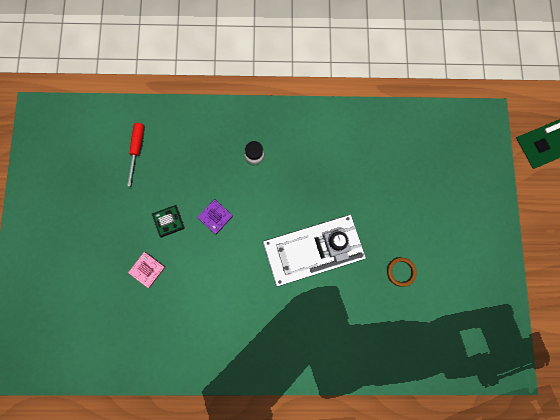

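View pics/sc0.png

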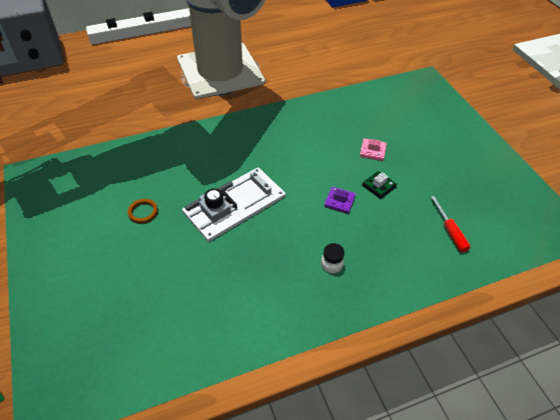

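The top view shows the black and green carrier at (168,221), the stage at (315,250) with its knob at (339,241), and the fence end on the left. The jar is at (254,151), the tape at (402,271) and the screwdriver at (135,155); the purple and pink pieces are decoys. Next I take coarse measurements.

```bash
python3 - <<'E'
from h import *
c=cam('top');im=cv2.imread('pics/top0.png');hsv=cv2.cvtColor(im,cv2.COLOR_BGR2HSV)
m=((hsv[...,1]<40)&(hsv[...,2]>190)).astype(np.uint8);m[:195]=0;m[300:]=0;m[:,:250]=0
m=cv2.morphologyEx(m,cv2.MORPH_CLOSE,np.ones((5,5)))
k=max(cv2.findContours(m,0,2)[0],key=cv2.contourArea);w=ray(c,k.reshape(-1,2),14)[:,:2].astype(np.float32)
print('stage',cv2.minAreaRect(w))
print('knob',ray(c,(339,241),71.5))
r=im[195:250,140:200];g=(r.max(2)<60).astype(np.uint8);g=cv2.morphologyEx(g,cv2.MORPH_CLOSE,np.ones((9,9)))
k=max(cv2.findContours(g,0,2)[0],key=cv2.contourArea);w=ray(c,k.reshape(-1,2)+[140,195],12)[:,:2].astype(np.float32)
print('carrier',cv2.minAreaRect(w))
print('purple,pink,jar,tape,sd',ray(c,[(215,217),(146,270),(254,151),(402,271),(135,155)],10)[:,:2])
p=vision.camera_params('wrist');print(np.round(p['hand_eye'],3),p['fx'])
cv2.imwrite('pics/z.png',np.hstack([cv2.resize(im[190:310,245:385],None,fx=4,fy=4,interpolation=2),cv2.resize(im[190:310,130:190],None,fx=4,fy=4,interpolation=2)]))
E
```

```text
stage ((524.2506713867188, -118.09761047363281), (108.40465545654297, 218.3674774169922), 17.454322814941406)
knob [[ 538.18963507 -167.70021008   71.5       ]]
carrier ((590.4581909179688, 229.18331909179688), (62.20772933959961, 61.238704681396484), 21.80573272705078)
purple,pink,jar,tape,sd [[ 600.57892894  117.73863239]
 [ 474.37111489  273.93686558]
 [ 766.26259695   26.90813036]
 [ 475.44209122 -325.03843116]
 [ 752.68791757  317.6935611 ]]
[[-1.0000e-03 -9.6300e-01 -2.6900e-01  7.4356e+01]
 [ 1.0000e+00 -1.0000e-03 -0.0000e+00  3.1400e-01]
 [-0.0000e+00 -2.6900e-01  9.6300e-01 -8.3092e+01]
 [ 0.0000e+00  0.0000e+00  0.0000e+00  1.0000e+00]] 291.70063806395757
```

View pics/z.png

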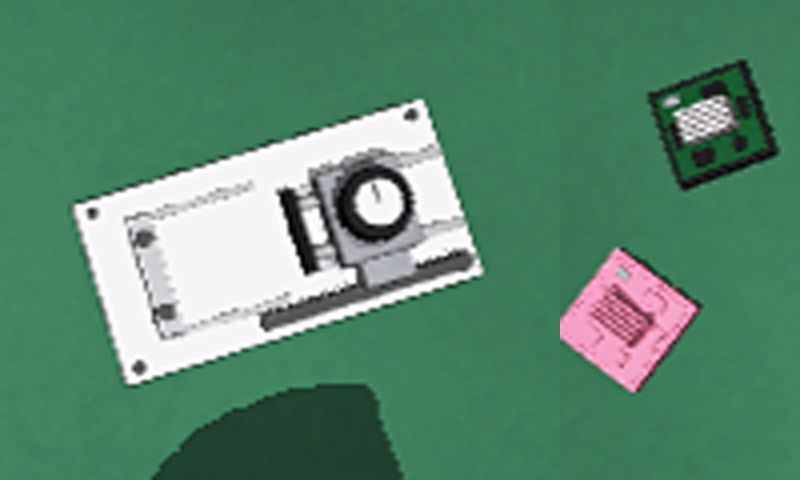

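Emit:
servo_tool([
  [[-1,0.41,0.59,0,0,0,0.89],[-1,0.41,0.59,0,0,0,0.89],[-1,0.41,0.59,0,0,0,0.89],[-1,0.41,0.59,0,0,0,0.89],[-1,0.41,0.59,0,0,0,0.89]],
])

```text
t: 0.52
ee_pos: [279.5, -473.8, 302.3]
orientation: [-2.944, -1.095, 0.0]
ft_force: [-0.3, 0.7, -0.2]
width: 88.0
grasp_force: 0.0
```

Emit:
servo_tool([
  [[-1,0.41,0.59,0,0,0,0.89],[-1,0.41,0.59,0,0,0,0.89],[-1,0.41,0.59,0,0,0,0.89],[-1,0.41,0.59,0,0,0,0.89],[-1,0.41,0.59,0,0,0,0.89]],
])

```text
t: 0.93
ee_pos: [361.5, -355.7, 302.5]
orientation: [-2.677, -1.643, 0.0]
ft_force: [-0.1, -0.3, 0.5]
width: 87.8
grasp_force: 0.0
```

Emit:
servo_tool([
  [[-1,0.41,0.59,0,0,0,0.89],[-1,0.41,0.59,0,0,0,0.89],[-1,0.41,0.59,0,0,0,0.89],[-1,0.41,0.59,0,0,0,0.89],[-1,0.41,0.59,0,0,0,0.89]],
])

```text
t: 1.35
ee_pos: [443.5, -237.7, 302.5]
orientation: [-2.309, -2.129, 0.0]
ft_force: [0.5, -0.2, -1.0]
width: 87.8
grasp_force: 0.0
```

Emit:
servo_tool([
  [[-1,0.41,0.59,0,0,0,0.89],[-1,0.41,0.59,0,0,0,0.89],[-1,0.41,0.59,0,0,0,0.89],[-1,0.41,0.59,0,0,0,0.89],[-1,0.41,0.59,0,0,0,0.89]],
])

```text
t: 1.77
ee_pos: [525.5, -119.7, 302.4]
orientation: [-1.855, -2.535, 0.0]
ft_force: [0.0, -0.7, 0.5]
width: 87.9
grasp_force: 0.0
```

Emit:
servo_tool([
  [[-1,0,0,0,0,0,0],[-1,0,0,0,0,0,0],[-1,0,0,0,0,0,0]],
])

```text
t: 2.02
ee_pos: [524.6, -121.2, 302.3]
orientation: [-1.86, -2.53, 0.001]
ft_force: [0.6, -0.3, 0.8]
width: 87.6
grasp_force: 0.0
```

```bash
python3 - <<'E'
from h import *
s=readout.get_obs();print(s['t'],s['ee_pos'],s['qvel'])
c,im=snap('wrist','w1.png')
E
```

```text
2.0167 [ 524.60134023 -121.2346298   302.29675444] [-0.01979319 -0.00696189  0.00554227  0.00036556  0.00053409 -0.00052151]
```

View pics/w1.png

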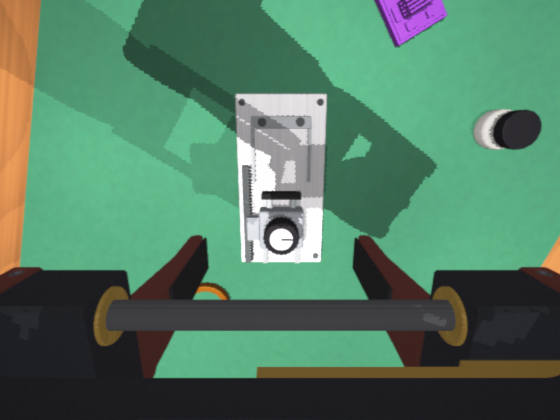

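The wrist view shows the stage plate from (236,95) to (321,262), the fence at (281,122), the pad at (281,195) and the knob cap at (281,238). I refine these now.

```bash
cat >> h.py <<'E'
def stage(c,im):
    h=cv2.cvtColor(im,cv2.COLOR_BGR2HSV);m=(h[...,1]<55).astype(np.uint8);m[265:]=0;m[:,:225]=0;m[:,340:]=0
    m=cv2.morphologyEx(m,cv2.MORPH_CLOSE,np.ones((7,7)))
    k=max(cv2.findContours(m,0,2)[0],key=cv2.contourArea)
    return cv2.minAreaRect(ray(c,k.reshape(-1,2),14)[:,:2].astype(np.float32))
E
python3 - <<'E'
from h import *
im=cv2.imread('pics/w1.png');c=cam('wrist')
r=stage(c,im);print(r)
g=cv2.cvtColor(im,cv2.COLOR_BGR2GRAY)
# screws on plate
for x,y in((241,102),(320,102),(316,256)):
    w=255-g[y-5:y+6,x-5:x+6].astype(float);w=np.maximum(w-w.max()*.75,0);Y,X=np.mgrid[y-5:y+6,x-5:x+6]
    print((w*X).sum()/w.sum(),(w*Y).sum()/w.sum(),ray(c,((w*X).sum()/w.sum(),(w*Y).sum()/w.sum()),14)[0,:2])
m=((g>215)).astype(np.uint8);m=m[222:254,262:302];n,l,s,ce=cv2.connectedComponentsWithStats(m);i=l[16,13];print(s[i],ce[i]+[262,222],ray(c,ce[i]+[262,222],71.5))
E
```

```text
((525.405517578125, -120.55912780761719), (111.02677154541016, 220.8060302734375), 17.382307052612305)
241.184855233853 102.25501113585746 [450.35911229 -39.28513121]
319.94515590200444 101.63168151447661 [540.49189577 -10.56099464]
315.64381520119224 255.2935916542474 [ 601.37270847 -201.83857389]
[  8   7  23  21 369] [280.46883469 239.12195122] [[ 540.88597558 -171.44340255   71.5       ]]
```

Emit:
servo_tool([
  [[-1,0.16,0.87,-0.25,0,0,0.09],[-1,0.16,0.87,-0.25,0,0,0.09],[-1,0.16,0.87,-0.25,0,0,0.09],[-1,0.16,0.87,-0.25,0,0,0.09],[-1,0.16,0.87,-0.25,0,0,0.09]],
])

```text
t: 2.48
ee_pos: [556.9, 52.9, 252.4]
orientation: [1.814, 2.565, -0.0]
ft_force: [1.1, -0.4, 0.6]
width: 88.3
grasp_force: 0.0
```

Emit:
servo_tool([
  [[-1,0.16,0.87,-0.25,0,0,0.09],[-1,0.16,0.87,-0.25,0,0,0.09],[-1,0.16,0.87,-0.25,0,0,0.09],[-1,0.16,0.87,-0.25,0,0,0.09],[-1,0.16,0.87,-0.25,0,0,0.09]],
])

```text
t: 2.9
ee_pos: [589.3, 227.0, 202.2]
orientation: [-1.762, -2.601, 0.001]
ft_force: [0.5, -0.4, 0.6]
width: 88.0
grasp_force: 0.0
```

Emit:
servo_tool([
  [[-1,0,0,0,0,0,0],[-1,0,0,0,0,0,0],[-1,0,0,0,0,0,0]],
])

```text
t: 3.15
ee_pos: [588.9, 225.5, 202.5]
orientation: [-1.761, -2.601, 0.002]
ft_force: [-0.6, -0.2, 0.2]
width: 87.7
grasp_force: 0.0
```

```bash
python3 - <<'E'
from h import *
s=readout.get_obs();print(s['t'],s['ee_pos'],s['orientation'])
c,im=snap('wrist','w2.png')
E
```

```text
3.15 [588.91580749 225.5389123  202.54821275] [-1.76077610e+00 -2.60140913e+00  1.58671240e-03]
```

View pics/w2.png

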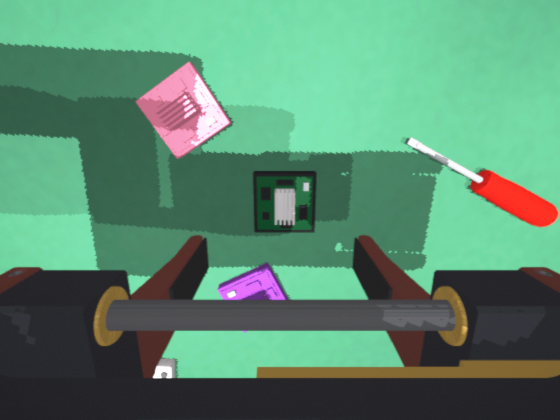

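The carrier frame spans (253,171) to (316,232), with the sink at (285,207), almost square with the tool.

```bash
cat >> h.py <<'E'
def frame(c,im,box,z):
    x0,y0,x1,y1=box;r=im[y0:y1,x0:x1];m=(r.max(2)<45).astype(np.uint8);m=cv2.morphologyEx(m,cv2.MORPH_CLOSE,np.ones((9,9)))
    k=max(cv2.findContours(m,0,2)[0],key=cv2.contourArea);return cv2.minAreaRect(ray(c,k.reshape(-1,2)+[x0,y0],z)[:,:2].astype(np.float32))
def sink(c,im,box,z):
    x0,y0,x1,y1=box;r=im[y0:y1,x0:x1].astype(int);m=((r.min(2)>85)&(r.max(2)-r.min(2)<45)).astype(np.uint8);m=cv2.morphologyEx(m,cv2.MORPH_CLOSE,np.ones((5,5)))
    k=max(cv2.findContours(m,0,2)[0],key=cv2.contourArea);return cv2.minAreaRect(ray(c,k.reshape(-1,2)+[x0,y0],z)[:,:2].astype(np.float32))
def yaw():
    R=cv2.Rodrigues(np.array(readout.get_obs()['orientation'],float))[0];return np.degrees(np.arctan2(R[1,0],R[0,0]))
E
python3 - <<'E'
from h import *
im=cv2.imread('pics/w2.png');c=cam('wrist')
print(frame(c,im,(245,163,325,240),12),sink(c,im,(265,178,305,235),32),yaw())
E
```

```text
((592.41357421875, 228.801025390625), (58.64421081542969, 60.06319808959961), 21.729507446289062) ((592.1490478515625, 229.79931640625), (19.08260154724121, 33.801109313964844), 21.39868927001953) 111.77268364992786
```

Emit:
servo_tool([
  [[-1,0.085,0.09,-0.6,0,0,0],[-1,0,0,-0.7,0,0,0],[-1,0,0,-0.7,0,0,0],[-1,0,0,-0.5,0,0,0],[-1,0,0,-0.1,0,0,0]],
])

```text
t: 3.62
ee_pos: [590.8, 227.8, 95.9]
orientation: [-1.761, -2.598, 0.007]
ft_force: [-1.0, -0.1, -0.3]
width: 87.6
grasp_force: 0.0
```

Emit:
servo_tool([
  [[-1,0,0,-0.08,0,0,0],[-1,0,0,0,0,0,0],[-1,0,0,0,0,0,0],[-0.3,0,0,0,0,0,0],[-0.3,0,0,0,0,0,0]],
])

```text
t: 4.03
ee_pos: [593.2, 230.6, 96.9]
orientation: [1.759, 2.601, 0.003]
ft_force: [0.2, -0.1, 0.6]
width: 77.8
grasp_force: 0.0
```

Emit:
servo_tool([
  [[-0.3,0,0,0,0,0,0],[1,0,0,0,0,0,0],[1,0,0,0,0,0,0],[1,0,0,0,0,0,0],[1,0,0,0,0,0,0]],
])

```text
t: 4.45
ee_pos: [592.5, 230.6, 95.5]
orientation: [1.759, 2.603, -0.0]
ft_force: [-0.7, -0.6, -0.2]
width: 44.6
grasp_force: 0.0
```

Emit:
servo_tool([
  [[1,0,0,0,0,0,0],[1,0,0,0,0,0,0],[1,0,0,0,0,0,0],[1,0,0,0,0,0,0]],
])

```text
t: 4.78
ee_pos: [592.4, 230.5, 95.4]
orientation: [-1.759, -2.602, 0.001]
ft_force: [-1.1, -0.4, 1.1]
width: 18.0
grasp_force: 0.9
```

Emit:
servo_tool([
  [[1,0,0,0,0,0,0],[1,0,0,0,0,0,0],[1,0,0,0.4,0,0,0],[1,0,0,0.7,0,0,0],[1,0,0,0.7,0,0,0]],
])

```text
t: 5.2
ee_pos: [591.6, 230.2, 166.9]
orientation: [-1.758, -2.601, 0.004]
ft_force: [0.8, 0.3, -1.5]
width: 17.8
grasp_force: 30.0
```

Emit:
servo_tool([
  [[1,-0.19,-0.7,0.4,0,0,-0.09],[1,-0.19,-0.8,0.2,0,0,-0.09],[1,-0.19,-0.8,0.1,0,0,-0.09],[1,-0.19,-0.8,0,0,0,-0.09],[1,-0.19,-0.8,0,0,0,-0.09]],
])

```text
t: 5.62
ee_pos: [554.0, 73.3, 195.9]
orientation: [1.81, 2.567, 0.001]
ft_force: [-0.3, -1.5, -1.4]
width: 17.7
grasp_force: 30.0
```

Emit:
servo_tool([
  [[1,-0.19,-0.8,0,0,0,-0.08],[1,-0.19,-0.8,0,0,0,-0.08],[1,-0.19,-0.8,0,0,0,-0.08],[1,-0.19,-0.8,0,0,0,-0.08],[1,-0.19,-0.8,0,0,0,-0.08]],
])

```text
t: 6.03
ee_pos: [515.8, -86.9, 195.4]
orientation: [-1.855, -2.535, 0.0]
ft_force: [0.5, -0.3, -1.0]
width: 17.6
grasp_force: 30.0
```

Emit:
servo_tool([
  [[1,0,-0.1,0,0,0,0],[1,0,0,0,0,0,0],[1,0,0,0,0,0,0],[1,0,0,0,0,0,0]],
])

```text
t: 6.37
ee_pos: [516.8, -88.6, 195.4]
orientation: [-1.854, -2.536, -0.0]
ft_force: [0.4, 0.0, -1.8]
width: 17.4
grasp_force: 30.0
```

```bash
python3 - <<'E'
from h import *
s=readout.get_obs();print(s['t'],s['ee_pos'],s['width'],s['grasp_force'],yaw())
c,im=snap('wrist','w3.png')
cv2.imwrite('pics/w3c.png',cv2.resize(im[60:270,150:430],None,fx=2.8,fy=2.8))
E
```

```text
6.3667 [516.75259639 -88.57552425 195.41934818] 17.416643873561263 29.999628961086273 107.67604706195985
```

View pics/w3c.png

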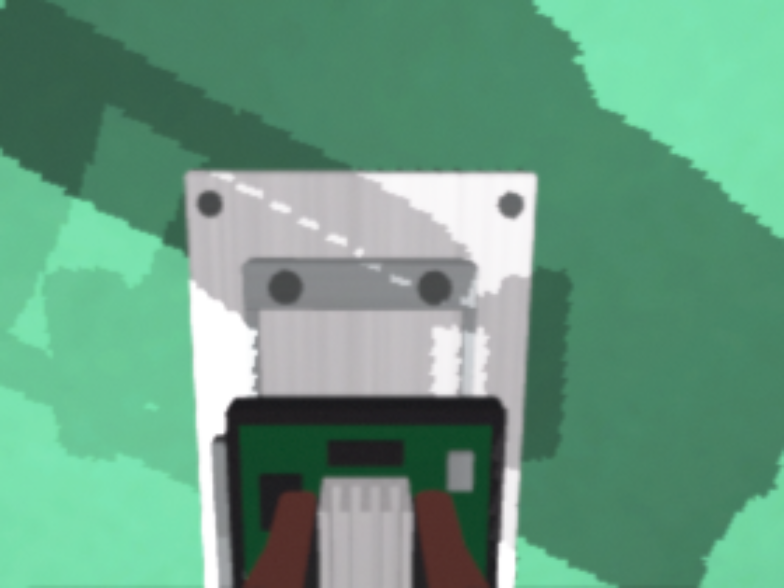

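The carrier is held with its front edge at crop (229..506, 400). The plate's end corners are at (186,172) and (537,174), and the fence's front top edge is at y≈309 in the crop.

```bash
python3 - <<'E'
from h import *
c=cam('wrist');f=lambda p,z:ray(c,np.array(p,float)/2.8+[150,60],z)[:,:2]
a=f([(186,172),(537,174),(209,204),(511,204)],14);print(a,a[1]-a[0])
d=a[1]-a[0];print('yaw',np.degrees(np.arctan2(d[1],d[0])))
d=a[3]-a[2];print('yaw',np.degrees(np.arctan2(d[1],d[0])))
y=np.radians(17.5);ex=np.array([np.cos(y),np.sin(y)]);ey=np.array([-ex[1],ex[0]])
m=(a[0]+a[1])/2;m2=(a[2]+a[3])/2;C=m-110*ey;print('center',C,m2)
L=lambda p:[(round(float((q-C)@ex),1),round(float((q-C)@ey),1)) for q in p]
print('screws',L(a[2:]),'fence',L(f([(243,309),(476,309)],34)),'base',L(f([(262,309),(460,309)],14)))
k=f([(228,410),(506,410),(362,398)],112);print('carrier',L(k),k,np.linalg.norm(k[1]-k[0]))
print('tcp',L([readout.get_obs()['ee_pos'][:2]]))
E
```

```text
[[441.38796005 -31.59518429]
 [545.52370995   0.93176387]
 [450.65221049 -38.75875465]
 [540.97939761 -10.00126111]] [104.1357499   32.52694816]
yaw 17.346268085310516
yaw 17.65993003177688
center [ 526.53347295 -120.24057479] [495.81580405 -24.38000788]
screws [(-47.9, 100.5), (46.9, 100.8)] fence [(-35.4, 70.5), (34.5, 70.7)] base [(-32.3, 67.5), (32.1, 67.7)]
carrier [(-27.8, 60.5), (31.0, 60.7), (0.5, 63.2)] [[481.8035228  -70.88425687]
 [537.829007   -53.04457856]
 [508.01600759 -59.7860452 ]] 58.79718531838781
tcp [(0.3, 33.3)]
```

Emit:
servo_tool([
  [[1,-0.045,-0.014,-0.4,0,0,-0.03],[1,0,0,-0.6,0,0,0],[1,0,0,-0.5,0,0,0],[1,0,0,-0.3,0,0,0],[1,0,0,0,0,0,0]],
])

```text
t: 6.83
ee_pos: [513.6, -88.8, 121.2]
orientation: [-1.854, -2.531, 0.003]
ft_force: [-0.9, 0.3, -1.7]
width: 17.6
grasp_force: 30.0
```

Emit:
servo_tool([
  [[1,0,0,0,0,0,0],[1,0,0,-0.08,0,0,0],[1,0,0,-0.08,0,0,0],[1,0,0,-0.08,0,0,0],[1,0,0,0,0,0,0]],
])

```text
t: 7.25
ee_pos: [514.7, -90.1, 113.9]
orientation: [1.858, 2.533, 0.0]
ft_force: [-0.2, 0.8, -2.3]
width: 17.8
grasp_force: 30.0
```

```bash
python3 - <<'E'
from h import *
s=readout.get_obs();print(s['t'],s['ee_pos'],s['ft_force'],yaw())
c,im=snap('wrist','w4.png');c2,b=snap('scene','sc4.png')
cv2.imwrite('pics/w4c.png',np.hstack([cv2.resize(im[100:270,180:380],(500,425)),cv2.resize(b[160:245,170:230],(300,425))]))
E
```

```text
7.25 [514.73261133 -90.07316081 113.89720371] [-0.16270044  0.78353525 -2.33191806] 107.47814419302344
```

View pics/w4c.png

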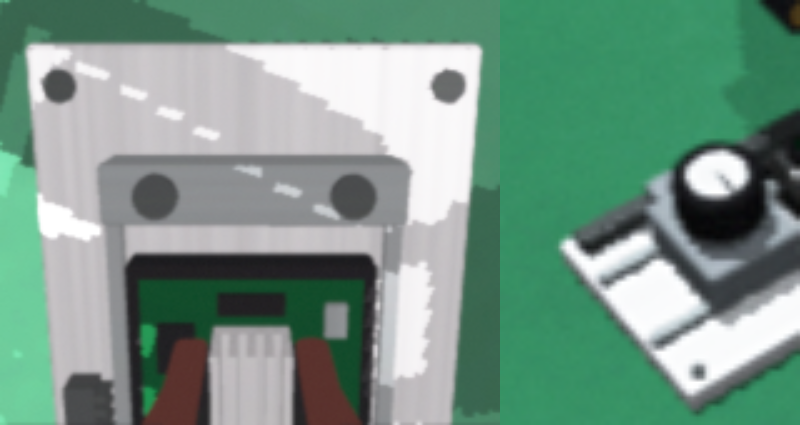

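The carrier sits centred between the lips in the crop (127..377, against lips at about 125 and 384), with roughly 7 mm to the fence. I lower and release it.

Emit:
servo_tool([
  [[1,0.01,0,-0.05,0,0,0],[1,0,0,-0.05,0,0,0],[1,0,0,0,0,0,0],[1,0,0,0,0,0,0]],
])

```text
t: 7.68
ee_pos: [515.0, -90.1, 109.7]
orientation: [-1.858, -2.533, 0.0]
ft_force: [-0.2, 0.1, -1.1]
width: 17.8
grasp_force: 30.0
```

Emit:
servo_tool([
  [[0.2,0,0,0,0,0,0],[0.2,0,0,0,0,0,0],[0.2,0,0,0,0,0,0],[0.2,0,0,0,0,0,0],[0.2,0,0,0,0,0,0]],
])

```text
t: 8.1
ee_pos: [515.2, -90.0, 110.0]
orientation: [1.858, 2.533, 0.0]
ft_force: [0.7, -0.5, 0.2]
width: 35.2
grasp_force: 0.0
```

Emit:
servo_tool([
  [[0.2,0,0,0.1,0,0,0],[0.2,0,0,0.6,0,0,0],[-1,0,0,0.7,0,0,0],[-1,0,0,0.7,0,0,0],[-1,0,0,0.6,0,0,0]],
])

```text
t: 8.52
ee_pos: [515.1, -90.0, 219.7]
orientation: [1.858, 2.533, 0.0]
ft_force: [-0.4, -0.5, -0.8]
width: 51.8
grasp_force: 0.0
```

Emit:
servo_tool([
  [[-1,0.17,-0.51,0,0,0,0],[-1,0.17,-0.51,0,0,0,0],[-1,0.17,-0.51,0,0,0,0],[-1,0,0,0,0,0,0],[-1,0,0,0,0,0,0]],
])

```text
t: 8.93
ee_pos: [535.4, -151.8, 218.1]
orientation: [1.86, 2.532, 0.0]
ft_force: [-1.1, 0.3, 0.8]
width: 84.7
grasp_force: 0.0
```

Emit:
servo_tool([
  [[-1,0,0,0,0,0,0],[-1,0,0,0,0,0,0]],
])

```text
t: 9.1
ee_pos: [534.9, -150.4, 217.7]
orientation: [-1.857, -2.533, 0.0]
ft_force: [0.4, 0.6, 0.7]
width: 87.8
grasp_force: 0.0
```

```bash
python3 - <<'E'
from h import *
s=readout.get_obs();print(s['t'],s['ee_pos'],s['ft_force'],yaw())
c,im=snap('wrist','w5.png')
cv2.imwrite('pics/w5c.png',cv2.resize(im[30:270,140:420],None,fx=2.5,fy=2.5))
E
```

```text
9.1 [ 534.91738522 -150.42834472  217.66975454] [0.37536439 0.61984471 0.67885795] 107.50549349289223
```

View pics/w5c.png

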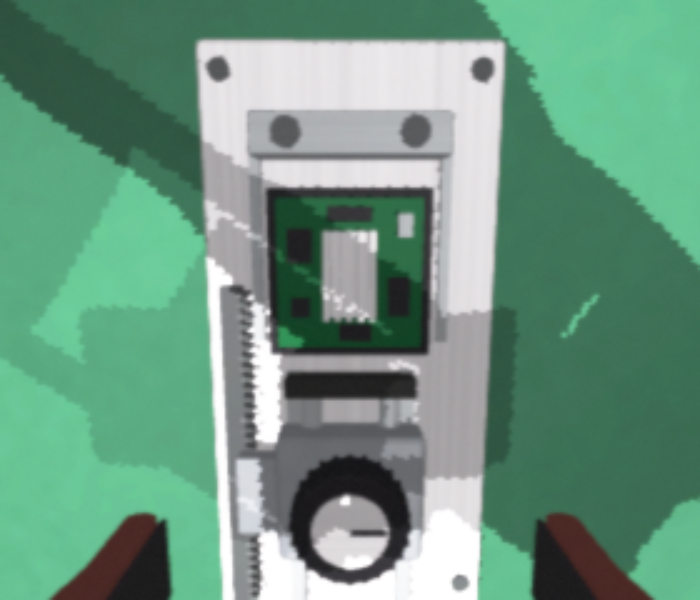

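The carrier lies flat between the lips, with the pad at crop (350,385) and the knob cap at (350,532). I measure the knob relative to this.

```bash
python3 - <<'E'
from h import *
c=cam('wrist');f=lambda p,z:ray(c,np.array(p,float)/2.5+[140,30],z)[:,:2]
y=np.radians(17.5);ex=np.array([np.cos(y),np.sin(y)]);ey=np.array([-ex[1],ex[0]])
C=np.array([515.1,-90.])-31*ey
L=lambda p:[(round(float((q-C)@ex),1),round(float((q-C)@ey),1)) for q in p]
print('plate end',L(f([(196,41),(505,41)],14)),'fence',L(f([(249,157),(452,155)],34)),'carrier',L(f([(268,189),(432,189),(272,354),(427,354)],26)),'sink',L(f([(350,275)],46)))
print('pad face top',L(f([(287,374),(416,374)],35)))
k=f([(350,532)],71.5);print('knob',k,L(k));k=f([(350,518)],60);print(L(k))
im=cv2.imread('pics/w5.png');r=im[222:268,250:312];m=(r.max(2)<50).astype(np.uint8);m=cv2.morphologyEx(m,2,np.ones((3,3)))
q=max(cv2.findContours(m,0,2)[0],key=cv2.contourArea).reshape(-1,2)+[250,222];q=q[q[:,1]>247];(w,r)=cv2.minEnclosingCircle(ray(c,q,71.5)[:,:2].astype(np.float32));print('rim lower arc',w,r,L([np.array(w)]))
E
```

```text
plate end [(-53.1, 108.6), (56.2, 108.5)] fence [(-33.2, 68.1), (36.3, 68.7)] carrier [(-27.9, 58.2), (30.6, 58.2), (-28.2, -0.9), (30.5, -0.9)] sink [(1.4, 29.2)]
pad face top [(-21.9, -6.9), (25.7, -6.9)]
knob [[ 542.07753605 -171.0246602 ]] [(1.4, -54.4)]
[(1.3, -53.8)]
rim lower arc (543.1273803710938, -177.11434936523438) 17.061738967895508 [(0.5, -60.5)]
```

Emit:
servo_tool([
  [[-1,0.14,-0.5,0,0,0,1],[-1,0,0,0,0,0,1],[-1,0,0,0,0,0,1],[-1,0,0,0,0,0,1],[-1,0,0,0,0,0,1]],
])

```text
t: 9.57
ee_pos: [540.8, -170.5, 217.7]
orientation: [-1.258, -2.878, -0.0]
ft_force: [0.7, -0.3, 0.0]
width: 87.6
grasp_force: 0.0
```

Emit:
servo_tool([
  [[-1,0,0,0,0,0,1],[-1,0,0,0,0,0,1],[-1,0,0,0,0,0,1],[-1,0,0,0,0,0,1],[-1,0,0,0,0,0,1]],
])

```text
t: 9.98
ee_pos: [540.9, -170.4, 217.8]
orientation: [-0.605, -3.082, -0.0]
ft_force: [0.3, -0.5, -0.8]
width: 87.7
grasp_force: 0.0
```

Emit:
servo_tool([
  [[-1,0,0,0,0,0,1],[-1,0,0,0,0,0,1],[-1,0,0,0,0,0,1],[-1,0,0,0,0,0,1],[-1,0,0,0,0,0,0]],
])

```text
t: 10.4
ee_pos: [540.9, -170.4, 217.8]
orientation: [-0.063, -3.141, -0.0]
ft_force: [-0.3, -0.6, 0.5]
width: 87.8
grasp_force: 0.0
```

Emit:
servo_tool([
  [[-1,0,0,0,0,0,0],[-1,0,0,0,0,0,0]],
])

```text
t: 10.57
ee_pos: [541.0, -170.8, 217.8]
orientation: [-0.072, -3.141, -0.0]
ft_force: [0.8, -0.3, 0.5]
width: 88.1
grasp_force: 0.0
```

```bash
python3 - <<'E'
from h import *
s=readout.get_obs();print(s['t'],s['ee_pos'],s['qpos'],yaw())
c,im=snap('wrist','w6.png')
cv2.imwrite('pics/w6c.png',cv2.resize(im[100:270,140:420],None,fx=2.5,fy=2.5))
E
```

```text
10.5667 [ 541.01557767 -170.81938505  217.8480297 ] [-3.26818566e-01  4.52185807e-01  1.81785288e+00  3.10266686e-05
  8.71755028e-01 -1.85165284e+00] 177.3654246291209
```

View pics/w6c.png

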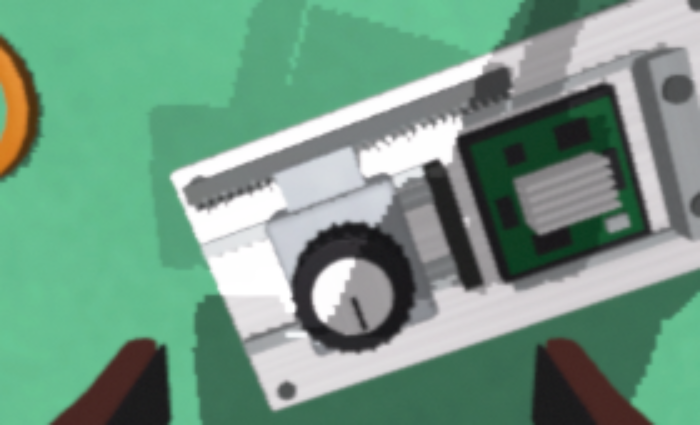

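The knob cap centre is at crop (353,296), i.e. image (281.2,218.4). I use the two yaws to solve for the camera bias.

```bash
python3 - <<'E'
from h import *
c=cam('wrist');p2=ray(c,np.array([353,296])/2.5+[140,100],71.5)[0,:2];p1=np.array([542.08,-171.02])
print(p2)
def R(a):
    a=np.radians(a);return np.array([[np.cos(a),np.sin(a)],[np.sin(a),-np.cos(a)]])
# p_i = k + R_i b   (tool x, tool y, tool y flipped since pointing down)
R1,R2=R(107.5),R(177.37)
x=np.linalg.solve(np.block([[np.eye(2),R1],[np.eye(2),R2]]),np.r_[p1,p2]);print('knob',x[:2],'bias tool',x[2:])
# with lateral bias fixed 1.4 along tool -? 
t=np.array(readout.get_obs()['ee_pos'])[:2];print('tool-frame knob',R2.T@(x[:2]-t))
E
```

```text
[ 541.93023866 -170.16634199]
knob [ 541.3940701 -170.7003703] bias tool [-0.51109936  0.55806847]
tool-frame knob [-0.34727672  0.24021781]
```

Emit:
servo_tool([
  [[-1,0,0,-0.6,0,0,0],[-1,0,0,-0.7,0,0,0],[-1,0,0,-0.6,0,0,0],[-1,0,0,-0.3,0,0,0],[0,0,0,0,0,0,0]],
])

```text
t: 11.03
ee_pos: [539.6, -170.7, 127.4]
orientation: [-0.07, -3.136, -0.002]
ft_force: [-0.1, -0.6, 0.1]
width: 84.1
grasp_force: 0.0
```

Emit:
servo_tool([
  [[0,0,0,0,0,0,0],[0,0,0,0,0,0,0],[0,0,0,0,0,0,0],[0,0,0,0,0,0,0],[0,0,0,0,0,0,0]],
])

```text
t: 11.45
ee_pos: [541.6, -171.4, 130.9]
orientation: [0.069, 3.139, -0.001]
ft_force: [-0.0, -0.2, 0.3]
width: 51.5
grasp_force: 0.0
```

```bash
python3 - <<'E'
from h import *
s=readout.get_obs();print(s['t'],s['ee_pos'],s['ft_force'],s['width'],s['moment'],yaw())
E
```

```text
11.45 [ 541.61421184 -171.4176415   130.90765695] [-0.03321315 -0.17842301  0.32633492] 51.47478022813353 [ 0.02836222 -0.12894652  0.04967379] 177.4751893463988
```

Emit:
servo_tool([
  [[0.05,0,0.01,0,0,0,0],[0.05,0,0,0,0,0,0],[0.05,0,0,0,0,0,0],[0.05,0,0,0,0,0,0]],
])

```text
t: 11.78
ee_pos: [541.1, -170.8, 129.9]
orientation: [0.069, 3.141, -0.0]
ft_force: [0.5, 1.1, 0.2]
width: 41.6
grasp_force: 0.0
```

Emit:
servo_tool([
  [[1,0,0,0,0,0,0],[1,0,0,0,0,0,0],[1,0,0,0,0,0,0]],
])

```text
t: 12.03
ee_pos: [541.2, -170.6, 129.9]
orientation: [0.069, 3.141, 0.0]
ft_force: [0.1, 2.1, 1.3]
width: 39.3
grasp_force: 30.0
```

Emit:
servo_tool([
  [[1,0,0,0,0,0,0],[1,0,0,0,0,0,0]],
])

```text
t: 12.2
ee_pos: [541.2, -170.7, 129.9]
orientation: [0.069, 3.141, 0.0]
ft_force: [0.9, 1.9, 0.3]
width: 39.4
grasp_force: 30.0
```

```bash
python3 - <<'E'
from h import *
s=readout.get_obs();print(s['t'],s['ee_pos'],s['ft_force'],s['width'],s['grasp_force'],s['moment'],yaw())
E
```

```text
12.2 [ 541.15301805 -170.68826404  129.89342836] [0.93480969 1.91240035 0.33150757] 39.37037154904283 30.000145733356476 [ 0.54246712 -0.29362131 -0.07467545] 177.4735481671792
```

Emit:
servo_tool([
  [[1,-0.003,0.01,0,0,0,-0.5],[1,-0.006,0.019,0,0,0,-1],[1,-0.006,0.019,0,0,0,-1],[1,-0.003,0.009,0,0,0,-0.5],[1,0,0,0,0,0,0]],
])

```text
t: 12.62
ee_pos: [540.5, -168.5, 129.9]
orientation: [0.48, 3.105, -0.0]
ft_force: [0.5, 3.0, 1.5]
width: 39.5
grasp_force: 30.0
```

```bash
cat > st.py <<'E'
from h import *
s=readout.get_obs();y=np.radians(17.5);e=np.array([-np.sin(y),np.cos(y)]);x=np.array([e[1],-e[0]])
p=np.array(s['ee_pos'])[:2]-[541.15,-170.69];f=np.array(s['ft_force'])[:2];w=yaw()
print('t',s['t'],'adv',p@e,'lat',p@x,'turn',177.47-w,'ideal adv',np.radians((177.47-w)%360)*9,'Fy',f@e,'Fx',f@x,'Fz',s['ft_force'][2],'Mz',s['moment'][2],'j6',s['qpos'][5],s['width'])
E
python3 st.py
```

```text
t 12.6167 adv 2.2997743962287074 lat 0.015447872964943897 turn 15.048495637564912 ideal adv 2.363812167127599 Fy 2.660428169899065 Fx 1.3765945340354462 Fz 1.5372715832008872 Mz 0.0029875344926505003 j6 -1.5871007473882175 39.491652873395445
```

Emit:
servo_tool([
  [[1,-0.003,0.01,0,0,0,-0.5],[1,-0.006,0.019,0,0,0,-1],[1,-0.006,0.019,0,0,0,-1],[1,-0.006,0.019,0,0,0,-1],[1,-0.003,0.009,0,0,0,-0.5]],
])

```text
t: 13.03
ee_pos: [539.4, -165.6, 129.9]
orientation: [1.013, 2.974, -0.001]
ft_force: [1.1, 0.9, 0.8]
width: 39.3
grasp_force: 30.0
```

Emit:
servo_tool([
  [[1,-0.003,0.01,0,0,0,-0.5],[1,-0.006,0.019,0,0,0,-1],[1,-0.006,0.019,0,0,0,-1],[1,-0.006,0.019,0,0,0,-1],[1,-0.003,0.009,0,0,0,-0.5]],
])

```text
t: 13.45
ee_pos: [538.4, -162.7, 129.9]
orientation: [1.514, 2.753, -0.001]
ft_force: [0.7, 0.1, 1.4]
width: 39.4
grasp_force: 30.0
```

Emit:
servo_tool([
  [[1,-0.003,0.01,0,0,0,-0.5],[1,-0.006,0.019,0,0,0,-1],[1,-0.006,0.019,0,0,0,-1],[1,-0.003,0.009,0,0,0,-0.5],[1,0,0,0,0,0,0]],
])

```text
t: 13.87
ee_pos: [537.6, -160.4, 129.9]
orientation: [-1.858, -2.534, 0.001]
ft_force: [-0.2, 0.5, 0.4]
width: 38.9
grasp_force: 30.0
```

```bash
python3 st.py
```

```text
t 13.8667 adv 10.872131649270363 lat -0.31636353234482023 turn 69.96635099602511 ideal adv 10.99028871437987 Fy 0.5032930228275382 Fx -0.08657616527342175 Fz 0.35161506771560025 Mz -0.010033540727717534 j6 -0.615994052568628 38.94878582775954
```

Emit:
servo_tool([
  [[1,-0.003,0.01,0,0,0,-0.5],[1,-0.006,0.019,0,0,0,-1],[1,-0.006,0.019,0,0,0,-1],[1,-0.003,0.01,0,0,0,-0.5],[1,0,0,0,0,0,0]],
])

```text
t: 14.28
ee_pos: [536.7, -158.1, 129.9]
orientation: [-2.171, -2.27, 0.001]
ft_force: [-0.5, -0.9, 1.6]
width: 39.3
grasp_force: 30.0
```

```bash
python3 st.py
```

```text
t 14.2833 adv 13.31110587982885 lat -0.41698923848361213 turn 84.91525266793161 ideal adv 13.338456697964752 Fy -0.6764259095915056 Fx -0.7156203898195478 Fz 1.595576875485221 Mz -0.012231719707491312 j6 -0.3516604794019875 39.33129107832717
```

Emit:
servo_tool([
  [[1,-0.003,0.01,0,0,0,-0.5],[1,-0.003,0.01,0,0,0,-0.5],[1,0,0,0,0,0,0],[1,0,0,0,0,0,0]],
])

```text
t: 14.62
ee_pos: [536.5, -157.3, 129.9]
orientation: [-2.266, -2.175, 0.001]
ft_force: [-2.7, -0.9, 2.3]
width: 39.4
grasp_force: 30.0
```

```bash
python3 st.py
```

```text
t 14.6167 adv 14.213256889119865 lat -0.40311616509165893 turn 89.804696128838 ideal adv 14.10648868081106 Fy -0.0365602503465331 Fx -2.8897045936274983 Fz 2.2643957679211857 Mz -0.03432075427949603 j6 -0.26537367357800173 39.37894169925403
```

Emit:
servo_tool([
  [[1,-0.003,0.01,0,0,0,-0.5],[1,-0.003,0.01,0,0,0,-0.5],[1,0,0,0,0,0,0],[1,0,0,0,0,0,0]],
])

```text
t: 14.95
ee_pos: [536.3, -156.4, 129.9]
orientation: [-2.359, -2.074, 0.001]
ft_force: [-3.4, -2.8, 2.8]
width: 39.4
grasp_force: 30.0
```

```bash
python3 st.py
```

```text
t 14.95 adv 15.058958953098925 lat -0.3845499323621407 turn 94.83455236470341 ideal adv 14.89657665077144 Fy -1.6512790814730152 Fx -4.078218600237677 Fz 2.837729878705057 Mz -0.0452227261128136 j6 -0.1763877343714552 39.4196120070591
```

Emit:
servo_tool([
  [[1,-0.01,0.006,0,0,0,-0.5],[1,-0.003,0.008,0,0,0,-0.5],[1,0,0,0,0,0,0],[1,0,0,0,0,0,0]],
])

```text
t: 15.28
ee_pos: [535.9, -155.7, 129.8]
orientation: [-2.448, -1.969, 0.0]
ft_force: [-2.6, -0.7, 2.3]
width: 39.5
grasp_force: 30.0
```

```bash
python3 st.py
```

```text
t 15.2833 adv 15.820194286562959 lat -0.4826025567077516 turn 99.84771201171371 ideal adv 15.684041926687456 Fy 0.14898007081976863 Fx -2.6602946453684893 Fz 2.252109753081146 Mz -0.03818099012882693 j6 -0.0882521957773627 39.540177251505
```

Emit:
servo_tool([
  [[1,-0.005,0.009,0,0,0,-0.5],[1,-0.003,0.009,0,0,0,-0.5],[1,0,0,0,0,0,0],[1,0,0,0,0,0,0]],
])

```text
t: 15.62
ee_pos: [535.6, -155.0, 129.9]
orientation: [-2.531, -1.86, 0.0]
ft_force: [-2.2, -0.9, 2.7]
width: 39.5
grasp_force: 30.0
```

```bash
python3 st.py
```

```text
t 15.6167 adv 16.63227424248404 lat -0.5349609245819127 turn 104.85157325180883 ideal adv 16.470046612260735 Fy -0.16342845940701844 Fx -2.4073789557096217 Fz 2.6638864912347984 Mz -0.004723169684292851 j6 0.00017521067554215729 39.52812382991673
```

Emit:
servo_tool([
  [[1,-0.004,0.009,0,0,0,-0.5],[1,0,0,0,0,0,0],[1,0,0,0,0,0,0]],
])

```text
t: 15.87
ee_pos: [535.5, -154.7, 129.8]
orientation: [-2.572, -1.804, 0.0]
ft_force: [-1.7, -1.0, 2.4]
width: 39.5
grasp_force: 30.0
```

```bash
python3 st.py
```

```text
t 15.8667 adv 16.998104437032502 lat -0.5724235549507881 turn 107.36257552456895 ideal adv 16.864473926923257 Fy -0.47527339088152953 Fx -1.925578492944665 Fz 2.3742645086071077 Mz 0.027899650112566617 j6 0.044563016864519835 39.457322969030606
```

Emit:
servo_tool([
  [[1,-0.004,0.009,0,0,0,-0.5],[1,0,0,0,0,0,0],[1,0,0,0,0,0,0]],
])

```text
t: 16.12
ee_pos: [535.3, -154.3, 129.8]
orientation: [-2.61, -1.748, 0.0]
ft_force: [-2.4, -0.8, 2.5]
width: 39.1
grasp_force: 30.0
```

```bash
python3 st.py; python3 - <<'E'
from h import *
c,im=snap('scene','sc7.png');c,b=snap('top','top7.png')
cv2.imwrite('pics/v7.png',np.hstack([cv2.resize(im[160:245,180:290],(440,340),interpolation=2),cv2.resize(b[210:290,260:340],(340,340),interpolation=2)]))
E
```

```text
t 16.1167 adv 17.411830621366587 lat -0.6215000325391257 turn 109.87070062566688 ideal adv 17.25844929651793 Fy -0.029916541358720898 Fx -2.5322001794698554 Fz 2.512424759398878 Mz -0.005118896534785028 j6 0.08886204880409294 39.06033186296659
```

View pics/v7.png

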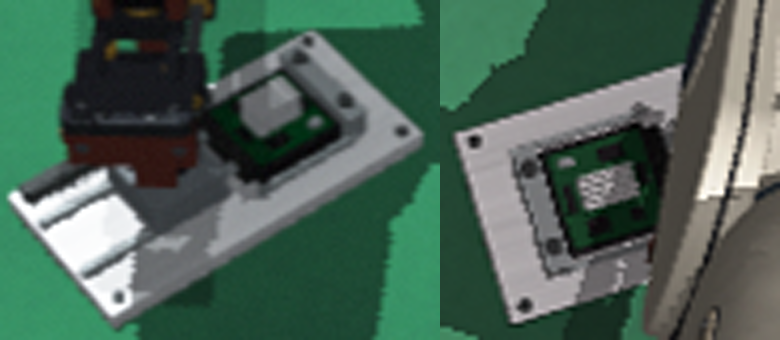

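The carriage has travelled with the knob, and the carrier has been pushed almost to the fence (top crop: frame edge at x≈545, fence face at x≈540). I continue in small steps, watching for contact.

Emit:
servo_tool([
  [[1,-0.004,0.009,0,0,0,-0.5],[1,0,0,0,0,0,0],[1,0,0,0,0,0,0]],
])

```text
t: 16.47
ee_pos: [535.2, -153.9, 129.8]
orientation: [-2.648, -1.69, -0.0]
ft_force: [-2.4, -0.8, 1.4]
width: 39.4
grasp_force: 30.0
```

```bash
python3 st.py
```

```text
t 16.4667 adv 17.81049440212659 lat -0.5977863959315155 turn 112.4002968180591 ideal adv 17.655797337246334 Fy -0.0588945879362332 Fx -2.5747145621814806 Fz 1.3957503283189616 Mz 0.004647597301866705 j6 0.13359590708622662 39.366477530638065
```

Emit:
servo_tool([
  [[1,-0.004,0.009,0,0,0,-0.5],[1,0,0,0,0,0,0],[1,0,0,0,0,0,0]],
])

```text
t: 16.72
ee_pos: [535.1, -153.5, 129.9]
orientation: [-2.685, -1.632, -0.0]
ft_force: [-1.8, -0.6, 1.0]
width: 39.7
grasp_force: 30.0
```

```bash
python3 st.py
```

```text
t 16.7167 adv 18.16973656290389 lat -0.6140563442306504 turn 114.8893212848057 ideal adv 18.046772386213153 Fy -0.003207513781994149 Fx -1.898992643710993 Fz 1.0372415724962178 Mz -0.01988092957100731 j6 0.17753336026435335 39.70581425403755
```

Emit:
servo_tool([
  [[1,-0.004,0.009,0,0,0,-0.5],[1,0,0,0,0,0,0],[1,0,0,0,0,0,0]],
])

```text
t: 16.97
ee_pos: [535.0, -153.3, 129.9]
orientation: [2.719, 1.573, 0.0]
ft_force: [-1.1, -1.4, 0.6]
width: 39.7
grasp_force: 30.0
```

```bash
python3 st.py
```

```text
t 16.9667 adv 18.474311249199378 lat -0.6502901240158514 turn 117.38392558696637 ideal adv 18.438623913677226 Fy -1.0153676640077423 Fx -1.4796594416547022 Fz 0.6303962025658816 Mz -0.011413704002774751 j6 0.22157344510467017 39.71595279419165
```

Emit:
servo_tool([
  [[1,-0.004,0.009,0,0,0,-0.5],[1,0,0,0,0,0,0],[1,0,0,0,0,0,0]],
])

```text
t: 17.22
ee_pos: [534.8, -152.9, 129.9]
orientation: [2.753, 1.513, 0.0]
ft_force: [-0.9, -1.9, 0.4]
width: 39.1
grasp_force: 30.0
```

```bash
python3 st.py
```

```text
t 17.2167 adv 18.843019321340595 lat -0.6850746764371062 turn 119.87909563993433 ideal adv 18.830564309070294 Fy -1.5691210149280719 Fx -1.4496869135644987 Fz 0.42056644576768987 Mz -0.018416656595994178 j6 0.2656867225442586 39.135995667136754
```

Emit:
servo_tool([
  [[1,-0.004,0.009,0,0,0,-0.5],[1,0,0,0,0,0,0],[1,0,0,0,0,0,0]],
])

```text
t: 17.47
ee_pos: [534.7, -152.6, 129.9]
orientation: [2.785, 1.453, 0.0]
ft_force: [-0.9, -2.3, 0.6]
width: 39.7
grasp_force: 30.0
```

```bash
python3 st.py
```

```text
t 17.4667 adv 19.17254370722766 lat -0.7006593272591619 turn 122.38154815098409 ideal adv 19.22364863030386 Fy -1.958238007586177 Fx -1.5834464385333138 Fz 0.644296370322028 Mz -0.019048430614104925 j6 0.3098538415779727 39.70704934392536
```

```bash
cat > tr.py <<'E'
from h import *
import sys
y=np.radians(17.5);e=np.array([-np.sin(y),np.cos(y)])
C=np.array([524.8,-119.5])
def tr(n,ref):
    c=cam(n);a=cv2.imread('pics/'+ref);b=cv2.cvtColor(vision.get_image(n),cv2.COLOR_RGB2BGR);out=[]
    for ly,z in((32+6,40),(90,14)):   # sink (carrier), fixed plate end as control
        P=np.r_[C+ly*e,z];u=proj(c,P)[0].astype(int);w=9
        A,B=[cv2.GaussianBlur(cv2.cvtColor(i,6),(0,0),1)[u[1]-w:u[1]+w+1,u[0]-w:u[0]+w+1].astype(np.float32) for i in(a,b)]
        M=cv2.findTransformECC(A,B,np.eye(2,3,dtype=np.float32),cv2.MOTION_TRANSLATION,(3,200,1e-6))
        d=M[1][:,2];q=ray(c,[u,u+d],z);out.append((round(float((q[1]-q[0])[:2]@e),2),round(M[0],3)))
    print(n,out)
tr('top','top7.png');tr('scene','sc7.png')
E
python3 tr.py
```

```text
top [(0.87, 0.99), (-0.01, 0.992)]
scene [(0.77, 0.982), (0.04, 0.997)]
```

Emit:
servo_tool([
  [[1,-0.003,0.008,0,0,0,-0.5],[1,0,0,0,0,0,0],[1,0,0,0,0,0,0]],
])

```text
t: 17.82
ee_pos: [534.6, -152.3, 129.9]
orientation: [2.816, 1.391, 0.0]
ft_force: [0.0, -3.0, 0.7]
width: 39.4
grasp_force: 30.0
```

Emit:
servo_tool([
  [[1,-0.002,0.005,0,0,0,-0.5],[1,0,0,0,0,0,0],[1,0,0,0,0,0,0]],
])

```text
t: 18.07
ee_pos: [534.5, -152.1, 129.9]
orientation: [2.846, 1.33, 0.0]
ft_force: [-0.1, -4.2, -0.2]
width: 39.8
grasp_force: 30.0
```

```bash
python3 st.py; python3 tr.py
```

```text
t 18.0667 adv 19.76697478420646 lat -0.7322715028565667 turn 127.38906156866821 ideal adv 20.010226998591293 Fy -3.9527302280677583 Fx -1.3098032445379801 Fz -0.19973572253098595 Mz 0.015378790748684014 j6 0.3980988111785874 39.78437709466887
top [(1.74, 0.981), (-0.01, 0.992)]
scene [(0.76, 0.981), (0.09, 0.995)]
```

Contact with the fence came at advance ≈18.2, and the pad is now pressed back about 1.5 mm. The remaining load has to go from my hand to the rack, so I turn with little advance.

Emit:
servo_tool([
  [[1,-0.001,0.004,0,0,0,-0.5],[1,0,0,0,0,0,0],[1,-0.001,0.004,0,0,0,-0.4],[1,0,0,0,0,0,0],[1,0,0,0,0,0,0]],
])

```text
t: 18.58
ee_pos: [534.4, -151.7, 129.9]
orientation: [2.896, 1.217, 0.0]
ft_force: [-0.2, -3.7, -0.7]
width: 39.7
grasp_force: 30.0
```

```bash
python3 st.py; python3 tr.py
```

```text
t 18.5833 adv 20.17642357412761 lat -0.7311000030795269 turn 131.87936177543912 ideal adv 20.71556170569151 Fy -3.4951119386769056 Fx -1.2968390895485717 Fz -0.6755678387776751 Mz 0.012063607912529084 j6 0.4770505984555015 39.6522533894881
top [(3.99, 0.934), (-0.02, 0.984)]
scene [(0.72, 0.982), (0.03, 0.995)]
```

Emit:
servo_tool([
  [[1,0,0,0,0,0,-0.35],[1,0,0,0,0,0,-0.3],[1,0,0,0,0,0,0],[1,0,0,0,0,0,0]],
])

```text
t: 19.02
ee_pos: [534.3, -151.5, 129.9]
orientation: [-2.93, -1.133, -0.0]
ft_force: [0.1, -2.6, 0.0]
width: 39.7
grasp_force: 30.0
```

```bash
python3 st.py; python3 tr.py
```

```text
t 19.0167 adv 20.334371845581643 lat -0.7748639087027572 turn 135.17084562627429 ideal adv 21.232586779951166 Fy -2.528971876062718 Fx -0.6506764741510613 Fz 0.004002237208866007 Mz 0.13746141007932208 j6 0.534408569275438 39.6777083366208
top [(7.15, 0.87), (0.01, 0.992)]
scene [(0.77, 0.982), (0.07, 0.995)]
```

Pad compression is about 2 mm and most of the load is on the rack. I let go and lift away.

Emit:
servo_tool([
  [[-0.4,0,0,0,0,0,0],[-0.4,0,0,0,0,0,0],[-0.4,0,0,0,0,0,0],[-0.4,0,0,0,0,0,0],[-0.4,0,0,0,0,0,0]],
])

```text
t: 19.53
ee_pos: [534.2, -151.6, 129.8]
orientation: [-2.93, -1.132, 0.0]
ft_force: [-0.2, 0.3, -1.0]
width: 61.2
grasp_force: 0.0
```

Emit:
servo_tool([
  [[-0.4,0,0,0.4,0,0,0],[-0.4,0,0,0.8,0,0,0],[-0.4,0,0,0.8,0,0,0],[-0.4,0,0,0.6,0,0,0],[-0.4,0,0,0,0,0,0]],
])

```text
t: 19.95
ee_pos: [536.6, -152.3, 238.7]
orientation: [2.926, 1.13, 0.01]
ft_force: [1.0, -0.1, 0.8]
width: 61.8
grasp_force: 0.0
```

Emit:
servo_tool([
  [[-0.4,0,0,0,0,0,0],[-0.4,0,0,0,0,0,0],[-0.4,0,0,0,0,0,0]],
])

```text
t: 20.2
ee_pos: [533.5, -151.4, 232.5]
orientation: [-2.929, -1.131, 0.003]
ft_force: [0.2, -0.3, 0.3]
width: 61.4
grasp_force: 0.0
```

```bash
python3 st.py; python3 tr.py; python3 - <<'E'
from h import *
# sizes in wrist view: carrier/knob positions
c,im=snap('wrist','w8.png');a=cv2.imread('pics/w8.png')
r=ray(c,[(280,210)],14);print(r)
# knob cap
h=cv2.cvtColor(a,cv2.COLOR_BGR2GRAY);u=proj(c,np.array([[534.3,-151.5,71.5]]))[0].astype(int);print(u)
m=(h>120).astype(np.uint8);n,l,s,ce=cv2.connectedComponentsWithStats(m[u[1]-14:u[1]+15,u[0]-14:u[0]+15])
for i in range(1,n):
    if s[i,4]>60: print(s[i],ray(c,ce[i]+u-14,71.5)[0,:2])
E
```

```text
t 20.2 adv 20.703401290037526 lat -1.5021898089219499 turn 135.24097813524867 ideal adv 21.243603168699753 Fy -0.3444764954727225 Fx 0.09618630166880685 Fz 0.28155822971621686 Mz -0.010701688829165161 j6 0.5357514391602854 61.398660172419426
top [(4.52, 0.936), (0.02, 0.992)]
scene [(0.6, 0.979), (0.01, 0.997)]
[[ 523.68200793 -160.37508476   14.        ]]
[280 213]
[  1   0  28  29 671] [ 534.69969261 -151.70394334]
```

```bash
python3 -c "
from h import *
print(close_job())"
```

```text
the job is handed in; nothing more can be done
None
```

The carrier lies flat on the bed between the lips, clamped against the fence at an estimated 8–9 N (pad pressed back about 2 mm, worked out from forces and travel). The knob is let go and the job was handed in at about 20 s; no verdict was returned.

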